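# Roll the vials out of one half of a two-compartment tray

### The job

Pick the two-compartment carrying tray up by its handle from the sloping stand, rest the flap at its open end lightly on the rim of the empty drawer without leaning on it, and after a moment tip it there so that all three vials roll into the drawer and none drop in from a height, while the two jars stay in the other compartment. Then put the tray back on the stand as it stood before, handle up and against the stop at the low edge, and let go of it. Do not knock over or shift the other things lying about.

Things in the scene. Friction and masses are not known exactly. Their poses are not given: they have to be found in the camera images.
- tray: Loose two-compartment plywood tray, about 180 (its x) x 98 (y) x 124 mm, 0.26 to 0.42 kg empty. Origin: centre of the underside of its two 14 mm high battens (x = -65 to 65 mm); z out of its floor, -x towards the open end with the flap. Inner floor at z = 19 mm. A low divider, x = -2 to 10 mm, top at z = 38 mm, parts it; over it stands an open handle frame. Starts on the stand, sloping with it, battens against its stop.
- tray_front (a point): Middle of the front compartment's floor, (-33, 0, 19) mm in the tray's frame; 63 x 88 mm inside, holds the vials. No end wall: a stiff flap (1.2 N m) hinged at x = -65, z = 19 mm, 60 long, 98 wide, 5 mm thick, was left 31 to 42 degrees steeper than the floor, it varies. Vials roll out once the tray is tipped, this end down, some degrees beyond the flap's angle; 50 always does.
- tray_rear (a point): Middle of the rear compartment's floor, (34, 0, 19) mm in the tray's frame: x = 10 to 59 mm, 88 mm wide, upright walls up to z = 66 mm, holds the two jars; they lean on the low divider when the front is tipped down, and topple over it beyond about 75 degrees, sooner if jolted.
- tray_grip (a point): Middle of the tray's handle bar, carried by a post at each end, at (4, 0, 110) mm in the tray's frame. The bar is 12 mm thick, 98 mm long, z = 96 to 124 mm; pinch it across its 12 mm thickness (the tray's x).
- stand: Fixed grey steel stand, plate 154 x 150 mm, sloping 22 degrees, low edge towards its -x. Origin on the table under it, z up. The plate's surface passes 60 mm above the origin; uphill is (cos 22, 0, sin 22) in the stand's frame. A 12 mm high stop runs along the low edge, 66 mm downhill of that point, so a tray against it has its origin within 3 mm of x = 0, z = 60 mm of the stand's frame.
- drawer: Fixed empty wooden drawer lying open on the table, on the left or the right of the stand; outside 170 (its x) x 210 (y) x 58 mm high, walls 8 mm, floor 8 mm thick. Origin: centre of its underside, z up; two round knobs on the front at -x, which stick out 32 mm. The rim is at z = 58 mm; the knobless back wall at x = +77 to +85 mm is the one farther from the robot.
- full_drawer: Fixed wooden drawer of the same size, full of lidded jars (their lids just reach its rim); it takes the other side of the stand. Not to be used.
- vial1: Loose clear sample vial with white cap, 20 mm diameter, 80 mm long along its y, 45 g; origin at its centre. Starts in the tray's front compartment, lying across it, nearest to the ramp.
- vial2: Same vial, the middle one.
- vial3: Same vial, nearest to the divider.
- jar1: Loose white-lidded jar, 40 mm diameter, 55 mm high along its z, about 70 g; origin at its centre. Stands in the tray's rear compartment.
- jar2: Same jar, beside it.
- pot: Bystander: white screw-lid pot, 72 mm diameter, 95 mm high; origin under its centre.
- bottle: Bystander: brown bottle, 64 mm diameter, 150 mm high; origin under its centre.
- caliper: Bystander: steel caliper lying between stand and robot, 150 mm long, 8 mm thick; origin under its centre.
- lens: Bystander: round hand lens lying flat, 78 mm across with an 85 mm handle, 12 mm thick.
- notebook: Bystander: closed notebook, 120 x 94 x 20 mm; origin under its centre.
- lid: Bystander: loose white screw lid, 68 mm diameter, 16 mm high.
- brush: Bystander: brush, 170 mm long, lying flat.
Not all that is in view belongs to the job. What is shaped like the vial2 but blue or red is not meant.

How it is judged:
By the outcome, as a careful person would: the job done as asked, in the order asked, and still so for the second after the job is handed in, with the robot touching nothing.
It also fails if it takes over 48 s, if anything falls off the work surface, if the arm or the gripper's body presses on something with over 40 N, if the wrist force passes 120 N, or if a joint passes its speed limit or range.

### The arm

A 6-joint arm with a two-finger parallel gripper is mounted at the origin on the work surface. World frame = base frame: x ahead of the robot, y to its left, z up, the work surface at z = 0. Lengths are in m, angles in rad, forces in N, time in s.
With the tool pointing down it reaches from about 0.275 to 0.875 m from the base axis. Payload 12.5 kg.
Tool frame: the origin (TCP) lies at the very end of the fingers, on their centre line; the grasp point (between the pads) lies 19 mm behind it; x points along the fingers, y is the direction in which the jaws open and shut, and the axes are right-handed (so a half turn about x gives the same grasp; the last joint's range is limited). The gripper opens to 85 mm and grips with 20 to 120 N. Pads are 22 mm wide; open, the fingers measure 114 mm over their backs; the gripper's body (76 mm by 85 mm) begins 54 mm behind the grasp point. The pads swing forward as they close: fully open they stand 13 mm farther back than shut.
Start: joints at [1.172, 0.351, 1.652, -0, 1.139, -0.085], TCP at [0.17, 0.523, 0.231] pointing down, gripper open.
Joint ranges: [-2.75, 2.75], [-0.79, 2.1], [0.01, 2.65], [-1.57, 4.71], [0.07, 3.14], [-2.87, 2.87]. Speed limits (rad/s): [2.22, 2.22, 2.79, 3.14, 3.14, 3.14].

### API

Orientations are given as a 3x3 rotation matrix whose columns are the frame's x, y, z axes.
In Python, from bench import manip gives the robot as it stands. Calls block until the motion is done:
- manip.move_ptp(position, orientation): joint-space move of the TCP to a pose.
- manip.move_l(position, attitude=None, max_speed=0.15): straight line of the TCP; attitude=None keeps the orientation; max_speed is the mean speed in m/s.
- manip.move_j(angles): joint-space move.
- manip.set_gripper(opening, effort=None): opening from 0.0 (shut) to 1.0 (fully open); effort is the grip in N (None keeps the last); returns when the fingers have stopped.
- manip.dwell(seconds).
- manip.inverse_kinematics(position, orientation): joint angles nearest the present ones, or None.
- manip.grab_frame(name): name is "side" or "top" or "wrist"; returns (picture, depth): 400x640x3 uint8, red, green, blue; 400x640 float32, m along the optical axis (not along the pixel's ray), 0 where there is no reading.
- manip.get_calibration(name): a dict with "camera_matrix" (3x3 intrinsics, pixels), "R" (3x3) and "t" (3): a world point X has camera coordinates R X + t. Camera axes: x right, y down, z forward; pixel columns grow to the right and rows downward; lengths in m; the calibration is good to about 2 mm. A picture is of the moment at which its call begins: read the wrist's pose just before it. get_calibration takes no time and is no camera call; for the wrist camera it gives the pose at the moment of the call.
A pose or a line that the arm cannot do raises manip.Unreachable and nothing moves.
- manip.sign_off(): hands the job in, once; it reports no verdict.
Trained networks look in the newest picture that a camera, given by its name, has taken for a name from the list of things; names that differ only in an ending like _2 or _b are one class to them, and where a whole thing is asked for, a point or a joint stands for the part that bears it (a point fixed in the world has none). Each returns a list of dicts, best first, with "confidence" (0 to 1); they miss things now and then, are a little off and sometimes report something else, mostly with a low value. They report only what shows in the picture. A call takes as long as a camera call. They do not tell look-alikes from the thing itself.
- manip.look_for(camera, name): "at" ([x, y, z] in m, in world coordinates, good to about 4 mm: the middle of the surface that is visible of it).
Readings, each from a call of its own:
- manip.current_time(): time.
- manip.current_qpos(): joint angles.
- manip.current_joint_vel(): joint speeds.
- manip.current_joint_torque(): joint torques, N m.
- manip.current_ee_pos(): TCP position.
- manip.current_tcp_rot(): TCP orientation.
- manip.current_force(): force on the tool from outside, world axes, zero at the start.
- manip.current_ft_torque(): the same for the moment, N m.
- manip.current_grip_width(): opening from 0.0 (shut) to 1.0 (fully open).
Only numpy, scipy, OpenCV 4.12 (cv2) and the standard library are available. Lean on these libraries where they do the work, as an engineer would, in place of code of your own. Each camera call takes 0.05 s, during which the arm holds its last target.

## Working session

There is one attempt and no reset: what is moved stays moved. The work goes in short steps, each a Python script; the robot and the scene stay as the last script left them, time stands still between calls to the robot, and variables do not carry over. Pictures are saved under pics/ and viewed, and the job is handed in when it is done.

```bash
ls; mkdir -p pics; python3 - <<'E'
from bench import manip
import cv2,numpy as np
for c in ["top","side"]:
    p,d=manip.grab_frame(c); cv2.imwrite(f"pics/{c}0.png",p[:,:,::-1]); np.save(f"{c}0.npy",d)
    for n in ["tray","tray_grip","tray_front","tray_rear","stand","drawer","full_drawer","vial1","jar1","pot","bottle"]:
        r=manip.look_for(c,n); print(c,n,[(np.round(q['at'],3).tolist(),round(q['confidence'],2)) for q in r[:4]])
    k=manip.get_calibration(c);print(k)
print(manip.current_time())
E
```

```text
pics
top tray [([0.565, 0.01, 0.096], 0.95), ([0.588, 0.456, 0.102], 0.5)]
top tray_grip [([0.559, 0.007, 0.094], 0.82)]
top tray_front []
top tray_rear [([0.558, 0.006, 0.095], 0.74)]
top stand [([0.625, 0.043, 0.07], 0.9)]
top drawer [([0.462, 0.272, 0.006], 0.92)]
top full_drawer [([0.438, -0.278, 0.055], 0.96)]
top vial1 [([0.552, 0.015, 0.08], 0.58), ([0.535, 0.002, 0.073], 0.55), ([0.221, -0.268, 0.02], 0.55), ([0.619, -0.142, 0.02], 0.49)]
top jar1 [([0.605, 0.032, 0.135], 0.48), ([0.612, -0.009, 0.142], 0.45), ([0.493, -0.445, 0.016], 0.31)]
top pot [([0.744, 0.13, 0.093], 0.77), ([0.535, 0.002, 0.07], 0.34)]
top bottle [([0.766, -0.018, 0.014], 0.66)]
{'camera_matrix': array([[390.188797  ,   0.        , 319.10953895],
       [  0.        , 390.188797  , 194.13031112],
       [  0.        ,   0.        ,   1.        ]]), 'R': array([[-0.00118332, -0.99975326, -0.02218165],
       [-0.99272728,  0.00384464, -0.12032362],
       [ 0.12037921,  0.02187795, -0.99248688]]), 't': array([0.02112544, 0.51829711, 1.11653034])}
side tray [([0.565, -0.003, 0.091], 0.89), ([0.585, 0.45,
[... 448 characters left out ...]
17], 0.78), ([0.568, 0.012, 0.088], 0.54), ([0.239, 0.239, 0.011], 0.47), ([0.555, 0.008, 0.08], 0.46)]
side jar1 [([0.609, 0.03, 0.14], 0.65), ([0.608, -0.02, 0.139], 0.52)]
side pot [([0.746, 0.11, 0.081], 0.72)]
side bottle [([0.587, 0.45, 0.078], 0.7), ([0.568, 0.014, 0.087], 0.25), ([0.763, -0.183, 0.019], 0.21)]
{'camera_matrix': array([[459.52084382,   0.        , 313.53389924],
       [  0.        , 459.52084382, 197.29192519],
       [  0.        ,   0.        ,   1.        ]]), 'R': array([[ 0.821921  , -0.56948   , -0.01176457],
       [-0.35689822, -0.49878857, -0.78983139],
       [ 0.44392514,  0.65337776, -0.6132112 ]]), 't': array([-0.40311908,  0.25715479,  1.3677812 ])}
1.2
```

View pics/top0.png

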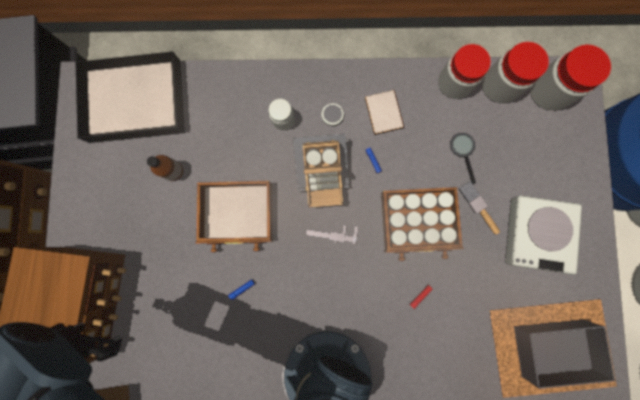

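View pics/side0.png

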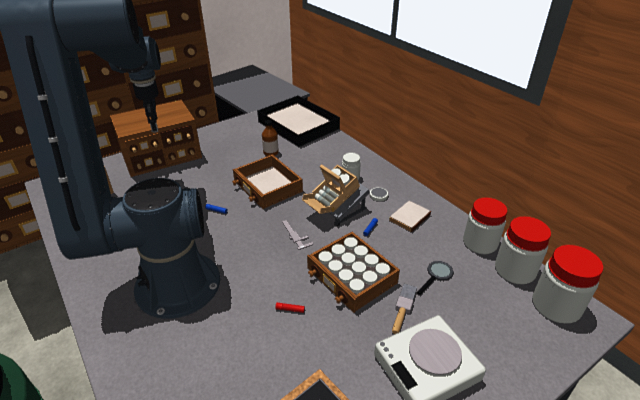

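Left drawer (image px ~235,212; y>0) is empty, and the right one (422,220) holds jars. The tray is at px (323,175), its flap end toward the robot. The blue and red vial-like things lie apart at (242,289), (373,160) and (421,296). Next I measure with depth.

```bash
cat > h.py <<'E'
from bench import manip
import numpy as np, cv2
def cloud(d,k):
    K=k['camera_matrix'];v,u=np.mgrid[:d.shape[0],:d.shape[1]]
    c=np.stack([(u-K[0,2])/K[0,0]*d,(v-K[1,2])/K[1,1]*d,d],-1)
    P=(c-k['t'])@k['R']; P[d<=0]=np.nan
    return P
E
python3 - <<'E'
from h import *
k=manip.get_calibration('top');d=np.load('top0.npy');P=cloud(d,k)
im=cv2.imread('pics/top0.png')
cv2.imwrite('pics/crop0.png',cv2.resize(im[110:270,190:390],None,fx=4,fy=3.7,interpolation=cv2.INTER_CUBIC))
def rect(m):
    q=P[m][:,:2].astype(np.float32)*1000
    r=cv2.minAreaRect(q);print(len(q),r);return r
x,y,z=P[...,0],P[...,1],P[...,2]
m=(abs(z-.056)<.012)&(abs(x-.46)<.14)&(y>.15)&(y<.40);rect(m);print(np.nanmedian(z[m]))
k2=manip.get_calibration('side');P2=cloud(np.load('side0.npy'),k2);x,y,z=[P2[...,i] for i in range(3)]
m=(abs(z-.056)<.006)&(abs(x-.46)<.14)&(y>.15)&(y<.40);P=P2;rect(m)
# wrist cam
kw=manip.get_calibration('wrist');R=manip.current_tcp_rot();p=np.array(manip.current_ee_pos())
print('cam in tcp', R.T@(-kw['R'].T@kw['t']-p)); print('axes in tcp\n',np.round(R.T@kw['R'].T,3)); print(kw['camera_matrix']);print(np.round(R,3))
print(manip.current_force())
E
```

```text
1089 ((463.7604675292969, 266.0526123046875), (179.13949584960938, 214.6436004638672), 1.2550119161605835)
0.057913988252437425
485 ((462.74713134765625, 265.5595397949219), (184.3223419189453, 219.75326538085938), 1.366283893585205)
cam in tcp [-0.14316905  0.0002946  -0.07637435]
axes in tcp
 [[-0.001 -0.302  0.953]
 [ 1.     0.     0.001]
 [-0.     0.953  0.302]]
[[292.45451332   0.         322.77925387]
 [  0.         292.45451332 200.73290642]
 [  0.           0.           1.        ]]
[[-0.     0.309  0.951]
 [-0.     0.951 -0.309]
 [-1.    -0.    -0.   ]]
[ 0.36844939 -0.74348967 -0.02739125]
```

```bash
ls pics
```

```text
crop0.png
side0.png
top0.png
```

View pics/crop0.png

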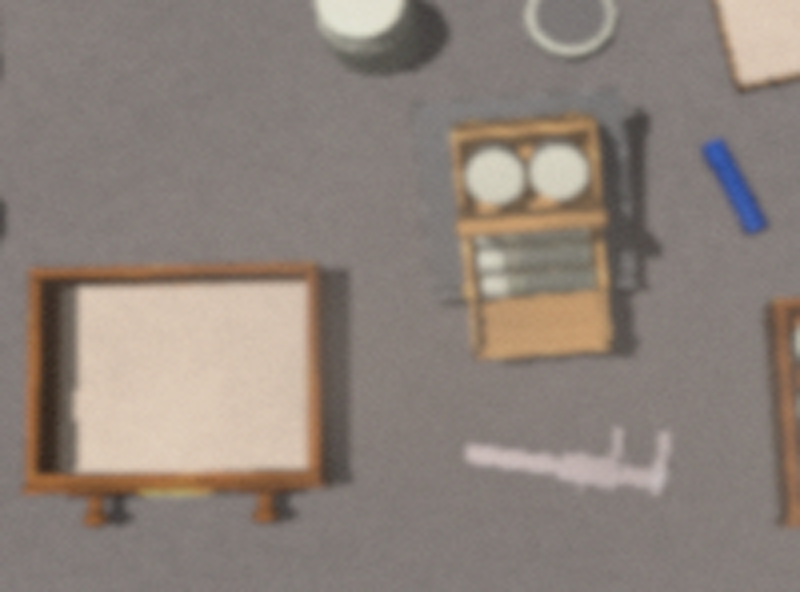

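```bash
cat >> h.py <<'E'
def trayR(th,yaw):  # tray frame axes in world; th open end down
    c,s=np.cos(th),np.sin(th); Rz=np.array([[np.cos(yaw),-np.sin(yaw),0],[np.sin(yaw),np.cos(yaw),0],[0,0,1]])
    return Rz@np.array([[c,0,-s],[0,1,0],[s,0,c]])
def toolR(T,sg):
    x=-T[:,2];y=sg*T[:,0];return np.stack([x,y,np.cross(x,y)],1)
E
python3 - <<'E'
from h import *
t0=manip.current_time()
r=np.radians
for sg in (1,-1):
  for th,pos in [(22,(.54,.01,.15)),(22,(.50,.01,.30)),(0,(.56,.1,.30)),(35,(.56,.266,.17)),(50,(.54,.266,.17)),(60,(.54,.266,.17)),(68,(.53,.266,.17))]:
    q=manip.inverse_kinematics(np.array(pos),toolR(trayR(r(th),0),sg)); print(sg,th,None if q is None else np.round(q,2))
print(manip.current_time()-t0)
E
```

```text
1 22 [-0.08  0.3   2.02  0.07  0.44 -0.14]
1 22 [-0.09  0.01  1.94  0.05  0.81 -0.12]
1 0 [ 0.09  0.33  1.51 -0.    1.3   0.09]
1 35 [ 0.48  0.39  1.91 -0.77  0.39  1.14]
1 50 [0.56 0.39 2.08 4.45 0.43 2.24]
1 60 [0.59 0.45 2.14 4.09 0.64 2.63]
1 68 [0.63 0.51 2.19 3.95 0.86 2.81]
-1 22 None
-1 22 None
-1 0 None
-1 35 [ 0.48  0.39  1.91 -0.77  0.39 -2.  ]
-1 50 [ 0.56  0.39  2.08  4.45  0.43 -0.9 ]
-1 60 [ 0.59  0.45  2.14  4.09  0.64 -0.51]
-1 68 [ 0.63  0.51  2.19  3.95  0.86 -0.34]
0.0
```

```bash
cat >> h.py <<'E'
def toolRg(T,sg,g): # lean g about tray x: approach dir -z cos + y sin
    x=-T[:,2]*np.cos(g)+T[:,1]*np.sin(g);y=sg*T[:,0];return np.stack([x,y,np.cross(x,y)],1)
GRIP=np.array([.004,0,.110]);HINGE=np.array([-.065,0,.019])
def tcp_from_tray(o,T,sg,g,grip=GRIP):
    R=toolRg(T,sg,g); return o+T@grip+0.019*R[:,0],R
def pivot_o(hinge,T): return hinge-T@HINGE
E
python3 - <<'E'
from h import *
r=np.radians
def scan(name,hinge,yaw,extra=[]):
  for sg in (1,-1):
   for g in (-30,-20,-10,0,10,20,30,40):
    row=[]
    for th in (15,25,32,40,45,50,55,60,65):
        T=trayR(r(th),yaw);o=pivot_o(np.array(hinge),T);p,R=tcp_from_tray(o,T,sg,r(g))
        q=manip.inverse_kinematics(p,R); row.append('-' if q is None else f"{q[3]:.1f}/{q[4]:.1f}/{q[5]:.1f}")
    print(name,sg,g,' '.join(row))
scan('back',(.575,.266,.075),0)
scan('right',(.45,.14,.075),-np.pi/2)
scan('left',(.45,.39,.075),np.pi/2)
E
```

```text
back 1 -30 -0.6/1.2/0.9 -0.8/1.1/1.1 -0.9/1.0/1.3 -1.1/1.0/1.5 -1.2/1.0/1.7 -1.3/1.0/1.8 -1.4/1.0/2.0 -1.5/1.1/2.1 -1.5/1.1/2.3
back 1 -20 -0.5/1.1/0.8 -0.7/0.9/1.0 -0.8/0.8/1.2 -1.1/0.8/1.5 -1.2/0.8/1.7 -1.4/0.8/1.9 -1.5/0.9/2.1 4.7/0.9/2.2 4.6/1.0/2.4
back 1 -10 -0.3/0.9/0.6 -0.5/0.7/0.9 -0.7/0.6/1.1 -1.1/0.6/1.5 -1.3/0.6/1.7 -1.5/0.6/2.0 4.6/0.7/2.2 4.4/0.8/2.4 4.3/0.9/2.5
back 1 0 -0.1/0.8/0.5 -0.3/0.6/0.6 -0.5/0.4/0.9 -1.0/0.3/1.4 -1.4/0.4/1.8 4.5/0.4/2.2 4.2/0.5/2.4 4.1/0.6/2.6 4.0/0.8/2.8
back 1 10 0.1/0.7/0.2 0.1/0.5/0.3 -0.1/0.3/0.4 -0.8/0.1/1.1 4.3/0.1/2.3 3.8/0.3/2.7 - - -
back 1 20 0.4/0.7/-0.1 0.5/0.5/-0.3 0.7/0.3/-0.5 1.5/0.1/-1.3 2.4/0.2/-2.2 2.9/0.3/-2.6 3.0/0.4/-2.8 - -
back 1 30 0.7/0.7/-0.4 0.9/0.6/-0.7 1.2/0.4/-1.0 1.7/0.4/-1.5 2.0/0.4/-1.9 2.3/0.5/-2.2 2.5/0.6/-2.5 2.7/0.7/-2.6 2.8/0.8/-2.8
back 1 40 1.0/0.8/-0.7 1.2/0.7/-1.0 1.4/0.6/-1.2 1.7/0.6/-1.6 1.9/0.6/-1.8 2.1/0.7/-2.1 2.2/0.7/-2.3 2.4/0.8/-2.5 2.5/0.9/-2.6
back -1 -30 -0.6/1.2/-2.3 -0.8/1.1/-2.1 -0.9/1.0/-1.9 -1.1/1.0/-1.6 -1.2/1.0/-1.5 -1.3/1.0/-1.3 -1.4/1.0/-1.2 -1.5/1.1/-1.0 -1.5/1.1/-0.9
back -1 -20 
[... 4068 characters left out ...]
.2/0.7/2.1 0.5/0.6/1.8 0.8/0.6/1.5 1.1/0.6/1.1 1.3/0.7/1.0 1.4/0.7/0.8 1.5/0.8/0.7 1.6/0.9/0.6 1.7/1.0/0.5
left -1 0 0.3/0.9/2.0 0.5/0.8/1.7 0.7/0.8/1.5 1.0/0.8/1.3 1.1/0.9/1.1 1.2/0.9/1.0 1.3/1.0/0.8 1.4/1.0/0.7 1.4/1.1/0.6
left -1 10 0.4/1.1/1.9 0.6/1.0/1.7 0.7/1.0/1.5 0.9/1.0/1.3 1.0/1.0/1.2 1.1/1.1/1.1 1.1/1.1/1.0 1.2/1.2/0.8 1.3/1.3/0.7
left -1 20 0.4/1.3/1.9 0.6/1.2/1.7 0.7/1.2/1.5 0.8/1.2/1.4 0.9/1.2/1.2 1.0/1.3/1.1 1.0/1.3/1.0 1.1/1.3/0.9 1.1/1.4/0.8
left -1 30 0.5/1.5/1.9 0.6/1.4/1.7 0.7/1.4/1.5 0.8/1.4/1.4 0.8/1.4/1.3 0.9/1.4/1.2 0.9/1.5/1.1 1.0/1.5/1.0 1.0/1.5/0.9
left -1 40 0.5/1.6/1.9 0.6/1.6/1.7 0.7/1.6/1.6 0.7/1.6/1.4 0.8/1.6/1.3 0.8/1.6/1.2 0.9/1.6/1.1 0.9/1.7/1.0 0.9/1.7/0.9
```

```bash
python3 - <<'E'
from h import *
k=manip.get_calibration('top');K=k['camera_matrix']
def bp(u,v,z):
    ray=k['R'].T@np.linalg.inv(K)@np.array([u,v,1]);c=-k['R'].T@k['t'];return c+ray*(z-c[2])/ray[2]
pts={n:bp(190+a/4,110+b/3.7,z) for n,a,b,z in [('barL',458,226,.17),('barR',606,215,.17),('dBL',30,268,.058),('dBR',318,264,.058),('dFL',25,492,.058),('dFR',325,487,.058)]}
for n,p in pts.items(): print(n,np.round(p,4))
d=pts['barL']-pts['barR'];print('yaw',np.degrees(np.arctan2(-d[0],d[1])),np.hypot(*d[:2]))
d=pts['dBL']-pts['dBR'];print('yaw',np.degrees(np.arctan2(-d[0],d[1])),np.hypot(*d[:2]))
g=(pts['barL']+pts['barR'])/2;g[2]=.1635
r=np.radians
for gm in (-25,-30,-35):
  T=trayR(r(22),r(0));R=toolRg(T,1,r(gm))
  for back in (0.15,0.08,0.02,-.019):
    p=g-R[:,0]*back;q=manip.inverse_kinematics(p,R);print(gm,back,np.round(p,3),None if q is None else np.round(q,2))
  for hx in (.57,.58):
   for th in (22,40,50,55,60,64):
    T2=trayR(r(th),r(1.3));o=pivot_o(np.array([hx,.266,.075]),T2);p,R2=tcp_from_tray(o,T2,1,r(gm))
    q=manip.inverse_kinematics(p,R2);print('  ',hx,th,np.round(p,3),None if q is None else np.round(q,3))
E
```

```text
barL [0.5622 0.0548 0.17  ]
barR [ 0.5695 -0.0416  0.17  ]
dBL [0.5507 0.3725 0.058 ]
dBR [0.5529 0.1628 0.058 ]
dFL [0.3762 0.3697 0.058 ]
dFR [0.3798 0.1553 0.058 ]
yaw 4.360081955517911 0.09664981090450055
yaw 0.6032279608227455 0.20975993525316453
-25 0.15 [0.515 0.07  0.29 ] [ 0.3   0.17  1.85 -0.64  1.    0.71]
-25 0.08 [0.539 0.04  0.231] [ 0.23  0.27  1.89 -0.71  0.85  0.76]
-25 0.02 [0.559 0.015 0.18 ] [ 0.17  0.36  1.9  -0.78  0.74  0.81]
-25 -0.019 [ 0.572 -0.001  0.148] [ 0.13  0.43  1.9  -0.84  0.67  0.86]
   0.57 22 [0.607 0.259 0.169] [ 0.549  0.613  1.513 -0.674  1.033  0.972]
   0.57 40 [0.576 0.258 0.176] [ 0.635  0.539  1.745 -1.07   0.888  1.502]
   0.57 50 [0.558 0.258 0.175] [ 0.688  0.538  1.851 -1.327  0.901  1.847]
   0.57 55 [0.549 0.257 0.174] [ 0.714  0.55   1.897 -1.446  0.936  2.016]
   0.57 60 [0.541 0.257 0.172] [ 0.74   0.571  1.937 -1.553  0.987  2.176]
   0.57 64 [0.534 0.257 0.169] [0.76  0.594 1.964 4.657 1.039 2.296]
   0.58 22 [0.617 0.259 0.169] [ 0.54   0.626  1.489 -0.671  1.037  0.958]
   0.58 40 [0.586 0.258 0.176] [ 0.625  0.55   1.725 -1.
[... 1958 characters left out ...]
756 -1.241  1.099  1.802]
   0.57 55 [0.548 0.255 0.175] [ 0.746  0.622  1.798 -1.326  1.122  1.947]
   0.57 60 [0.539 0.254 0.172] [ 0.77   0.639  1.835 -1.405  1.156  2.088]
   0.57 64 [0.533 0.254 0.17 ] [ 0.788  0.658  1.86  -1.462  1.192  2.197]
   0.58 22 [0.616 0.256 0.171] [ 0.583  0.697  1.415 -0.766  1.21   1.032]
   0.58 40 [0.585 0.255 0.177] [ 0.663  0.626  1.636 -1.061  1.091  1.499]
   0.58 50 [0.567 0.255 0.176] [ 0.71   0.622  1.737 -1.243  1.095  1.789]
   0.58 55 [0.558 0.255 0.175] [ 0.734  0.631  1.78  -1.33   1.116  1.934]
   0.58 60 [0.549 0.254 0.172] [ 0.757  0.647  1.817 -1.41   1.15   2.076]
   0.58 64 [0.543 0.254 0.17 ] [ 0.774  0.665  1.843 -1.468  1.185  2.186]
```

```bash
cat > look.py <<'E'
from h import *
import sys
def snap(tag):
    k=manip.get_calibration('wrist');p,d=manip.grab_frame('wrist')
    cv2.imwrite(f'pics/{tag}.png',p[:,:,::-1]);np.savez(f'{tag}.npz',d=d,**k);return p,d,k
E
python3 - <<'E'
from look import *
r=np.radians
g=np.array([.566,.0066,.1635]);R=toolRg(trayR(r(22),r(3)),1,r(-30))
manip.move_ptp(g-R[:,0]*.15,R)
snap('w1')
for n in ["tray","tray_grip","tray_front","tray_rear","stand","vial1","jar1"]:
    q=manip.look_for('wrist',n);print(n,[(np.round(a['at'],3).tolist(),round(a['confidence'],2)) for a in q[:4]])
print(manip.current_time(),manip.current_force())
E
```

```text
tray [([0.562, 0.033, 0.086], 0.88)]
tray_grip [([0.559, 0.036, 0.09], 0.77)]
tray_front [([0.563, 0.036, 0.084], 0.58)]
tray_rear [([0.563, 0.038, 0.085], 0.95), ([0.608, -0.005, 0.142], 0.37)]
stand [([0.608, 0.078, 0.049], 0.97)]
vial1 [([0.537, 0.007, 0.072], 0.9), ([0.61, -0.14, 0.014], 0.84), ([0.556, 0.011, 0.081], 0.71), ([0.572, 0.011, 0.089], 0.65)]
jar1 [([0.603, 0.042, 0.139], 0.73), ([0.609, -0.002, 0.14], 0.56), ([0.608, 0.082, 0.052], 0.46), ([0.399, -0.021, 0.006], 0.39)]
3.5917 [-0.94853281  0.31025108 -0.48140184]
```

View pics/w1.png

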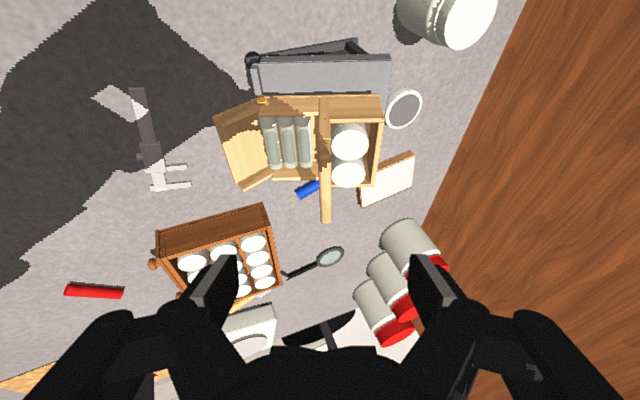

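The wrist view shows the tray at px (215–380, 90–220): flap on the left (245,145), three vials (272–305,140), handle bar (325,160), two jars (349,140/172). The stand plate is at (320,75). The blue look-alike at (308,189) lies on the table.

```bash
python3 - <<'E'
from look import *
f=np.load('w1.npz');P=cloud(f['d'],f);k=f
im=cv2.imread('pics/w1.png')
r=np.radians
# bar top: points high
x,y,z=[P[...,i] for i in range(3)]
m=(abs(x-.566)<.08)&(abs(y)<.1)&(z>.158)&(z<.2)
q=P[m];print(len(q),np.round(np.nanmax(q[:,2]),4),np.round(np.percentile(q[:,2],[5,50,95]),4))
print(cv2.minAreaRect((q[:,:2]*1000).astype(np.float32)))
v=np.argwhere(m);print(v.min(0),v.max(0))
# stand plate plane: region in image
mm=np.zeros(m.shape,bool);mm[63:88,262:385]=1
q=P[mm];q=q[~np.isnan(q[:,0])];c=np.median(q,0);print('plate c',c)
mm2=abs(q[:,2]-c[2])<.05;q=q[mm2]
from numpy.linalg import svd
for it in range(3):
    c=q.mean(0);n=svd(q-c,full_matrices=False)[2][2];n*=np.sign(n[2]);e=(q-c)@n;q=q[abs(e)<.004]
print('plate n',n,'slope',np.degrees(np.arccos(n[2])),'downhill az',np.degrees(np.arctan2(n[1],n[0])),len(q),c)
# flap plane
mm=cv2.fillPoly(np.zeros(m.shape,np.uint8),[np.array([[225,120],[250,112],[262,170],[242,182]])],1)>0
q=P[mm];q=q[~np.isnan(q[:,0])]
for it in range(4):
    c=q.mean(0);n=svd(q-c,full_matrices=False)[2][2];n*=np.sign(n[2]);e=(q-c)@n;q=q[abs(e)<.004]
print('flap n',n,np.degrees(np.arctan2(-n[0],n[2])),len(q),c)
cv2.imwrite('pics/w1c.png',cv2.resize(im[50:240,200:410],None,fx=3.5,fy=3,interpolation=cv2.INTER_CUBIC))
E
```

```text
976 0.1793 [0.1629 0.1765 0.1784]
((564.27978515625, 10.609203338623047), (97.65435028076172, 18.068008422851562), 89.06037902832031)
[141 318] [223 330]
plate c [0.6047547  0.07623751 0.0619231 ]
plate n [-0.37388215 -0.02940582  0.92700994] slope 22.02658417846429 downhill az -175.5029456627502 3066 [0.60492099 0.07597973 0.06195699]
flap n [0.34598022 0.02248122 0.93797243] -20.24698495806317 1165 [ 0.50810357 -0.00236855  0.06521214]
```

View pics/w1c.png

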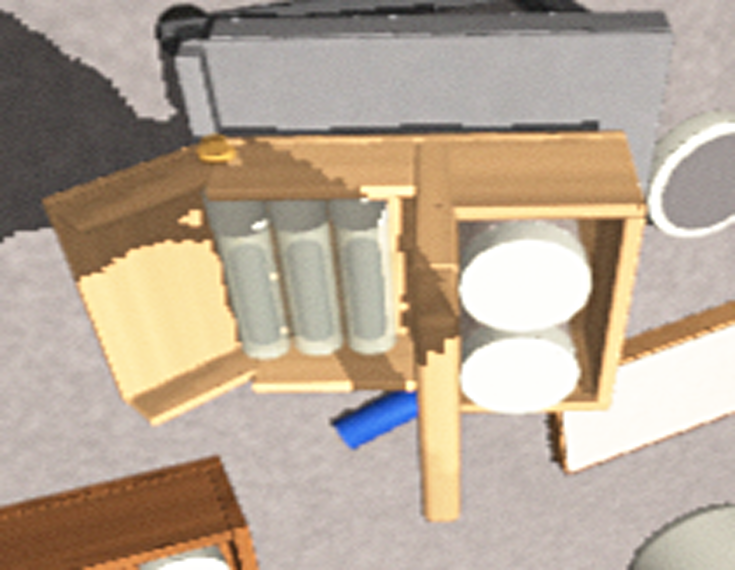

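```bash
python3 - <<'E'
from look import *
f=np.load('w1.npz');P=cloud(f['d'],f)
r=np.radians
T=trayR(r(22),r(4.5));q=P.reshape(-1,3);q=q[~np.isnan(q[:,0])]
o=np.array([.607,.008,.06])
L=(q-o)@T
s=L[(abs(L[:,0])<.04)&(abs(L[:,1])<.08)&(L[:,2]>.09)&(L[:,2]<.14)]
top=s[s[:,2]>.119]
print('top z',np.percentile(top[:,2],[5,50,95]),'y',np.percentile(s[:,1],[0,1,99,100]),'x',np.percentile(top[:,0],[0,2,50,98,100]))
# yaw of bar in tray frame
for a,b in ((-.05,-.02),(-.02,.02),(.02,.05)):
    t=top[(top[:,1]>a)&(top[:,1]<b)];print(a,len(t),np.percentile(t[:,0],[5,50,95]),t[:,2].mean())
side=s[(s[:,2]>.098)&(s[:,2]<.12)];print('faces',len(side),np.percentile(side[:,0],[5,50,95]) if len(side) else '')
# rear wall outer / jars tops / floor
j=L[(abs(L[:,2]-.074)<.004)&(L[:,0]>.01)&(L[:,0]<.06)&(abs(L[:,1])<.045)];print('jar lids z',np.median(j[:,2]),len(j))
w=L[(L[:,2]>.055)&(L[:,2]<.069)&(L[:,0]>.0)&(L[:,0]<.1)&(abs(L[:,1])<.06)];print('rear wall x max',np.percentile(w[:,0],[98,99.5]),'y',np.percentile(w[:,1],[.5,1,99,99.5]),'ztop',np.percentile(w[:,2],[95,99]))
E
```

```text
top z [0.12200218 0.12427614 0.12528872] y [-0.04322737 -0.04015496  0.05427095  0.05455913] x [-0.00210534 -0.00174947  0.00398679  0.00942382  0.00956465]
-0.05 139 [-0.00169742  0.00367566  0.00909121] 0.12415357235039173
-0.02 309 [-0.00135253  0.00398679  0.00923337] 0.12426197474877539
0.02 308 [-0.00120679  0.00402003  0.00940573] 0.12423056241399845
faces 194 [-0.00113078  0.00431409  0.0096679 ]
jar lids z 0.07451542672572017 1657
rear wall x max [0.06418338 0.06471479] y [-0.04307465 -0.04255615  0.0544088   0.05449307] ztop [0.067625   0.06866798]
```

```bash
cat >> h.py <<'E'
r=np.radians
YAW=r(4.5);T0=trayR(r(22),YAW);O0=np.array([.607,.008,.06])+T0@np.array([0,.0057,.0002])
GAM=r(-30);GZ=np.array([.004,0,.112])
def pose(o,T): return tcp_from_tray(o,T,1,GAM,GZ)
def force(n=8):
    return np.mean([manip.current_force() for _ in range(n)],0)
E
python3 - <<'E'
from h import *
f=np.load('w1.npz');P=cloud(f['d'],f);q=P.reshape(-1,3);q=q[~np.isnan(q[:,0])];L=(q-O0)@T0
s=L[(L[:,0]>-.115)&(L[:,0]<-.072)&(abs(L[:,1])<.03)&(L[:,2]>.01)&(L[:,2]<.08)]
a=np.polyfit(s[:,0],s[:,2],1);print('flap rel angle',np.degrees(np.arctan(-a[0])),'z at hinge x',np.polyval(a,-.065),len(s),'tip x',s[:,0].min())
print('O0',O0)
p,R=pose(O0,T0)
t=manip.current_time()
manip.set_gripper(0.6)
manip.move_l(p-R[:,0]*.06,R,max_speed=.2)
manip.move_l(p,R,max_speed=.08)
print(p,manip.current_ee_pos(),force())
t1=manip.current_time();F=[manip.current_force() for _ in range(5)];print('dt force',manip.current_time()-t1,np.std(F,0))
manip.set_gripper(0.0,60)
print(manip.current_grip_width()*85,force(),manip.current_ee_pos(),manip.current_time()-t)
E
```

```text
flap rel angle 41.28418722430679 z at hinge x 0.019617981687801392 1748 tip x -0.11250208741093719
O0 [0.60647809 0.01367655 0.06018544]
[0.57523911 0.00168861 0.15027212] [0.57533436 0.00177812 0.15050367] [ 0.07838035 -0.50690297  0.63991239]
dt force 0.0 [0. 0. 0.]
10.986984988687345 [-5.18701289  2.21203469  1.82277352] [0.57471344 0.00167972 0.15010679] 2.4499999999999997
```

```bash
python3 - <<'E'
from h import *
p=np.array(manip.current_ee_pos());R=np.array(manip.current_tcp_rot())
np.savez('grasp.npz',p=p,R=R)
manip.move_l(p+[0,0,.004],R,max_speed=.03); manip.dwell(.2);print(force())
manip.move_l(p+[0,0,.09],R,max_speed=.12); manip.dwell(.3)
for i in range(4): print(force()); manip.dwell(.03)
im,d=manip.grab_frame('top');cv2.imwrite('pics/t2.png',im[:,:,::-1]);
im2,d=manip.grab_frame('side');cv2.imwrite('pics/s2.png',cv2.resize(im2[100:300,180:460],None,fx=2.8,fy=2.8)[:,:,::-1])
print(manip.current_time())
E
```

```text
[-0.26345338  0.78574447 -6.12712157]
[ 0.09591924 -0.38595789 -6.35741039]
[-0.51041895 -0.85520879 -5.72996769]
[ 0.21769852 -0.2102318  -6.49046956]
[ 0.28104861 -0.23419087 -5.40767467]
7.9167
```

View pics/s2.png

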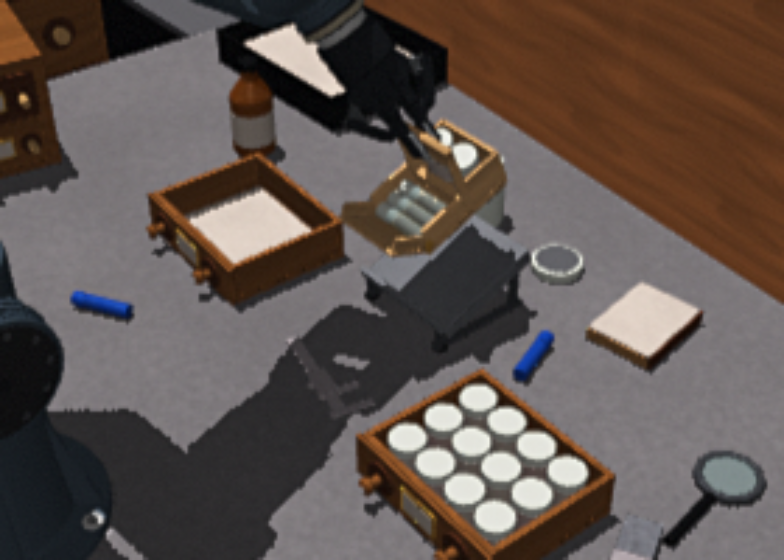

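```bash
cat >> h.py <<'E'
import os
PHI=r(41.5);DC=np.array([.464,.266,0]);DY=r(1.2)
if os.path.exists('grasp.npz'):
    _g=np.load('grasp.npz');GP,GR=_g['p'],_g['R']
    XR=T0.T@GR; XP=T0.T@(GP-O0)      # tool in tray frame
def tcp(o,T): return o+T@XP, T@XR
def cpt(s): return np.array([-.065-s*np.cos(PHI)-.005*np.sin(PHI),0,.019+s*np.sin(PHI)-.005*np.cos(PHI)])
def edge(u,z=.058): return DC+np.array([np.cos(DY),np.sin(DY),0])*u+[0,0,z]
def tray_at(th,s,u,dz=0):  # underside point s of flap at drawer-local x=u
    T=trayR(th,DY); return tcp(edge(u)+[0,0,dz]-T@cpt(s),T)
def favg(n=6):
    F=[]
    for _ in range(n): F.append(manip.current_force());manip.dwell(.025)
    return np.mean(F,0)
E
python3 - <<'E'
from h import *
p,R=tray_at(r(34),.017,.085,.045)
for th,s,u in ((34,.017,.085),(41.5,.017,.085),(50,.025,.077),(60,.025,.077)):
    print(th,np.round(manip.inverse_kinematics(*tray_at(r(th),s,u)),2))
print(p)
manip.move_l(p,R,max_speed=.14)
p,R=tray_at(r(34),.017,.085,.012)
manip.move_l(p,R,max_speed=.1)
manip.dwell(.2);print(favg(10))
for c in('side','top'):
    im,d=manip.grab_frame(c);np.save(c+'3.npy',d);cv2.imwrite(f'pics/{c}3.png',im[:,:,::-1])
from look import snap
snap('w3')
print(manip.current_time())
im=cv2.imread('pics/side3.png')[120:280,200:400];cv2.imwrite('pics/side3c.png',cv2.resize(im,None,fx=3.9,fy=3.7,interpolation=cv2.INTER_CUBIC))
E
```

```text
34 [ 0.63  0.61  1.64 -0.95  1.01  1.36]
41.5 [ 0.67  0.59  1.73 -1.11  0.99  1.58]
50 [ 0.72  0.58  1.81 -1.28  1.    1.85]
60 [ 0.77  0.61  1.9  -1.47  1.08  2.14]
[0.58060091 0.25897274 0.20751088]
[-0.17441245 -0.04944249 -5.96693147]
11.0
```

View pics/side3c.png

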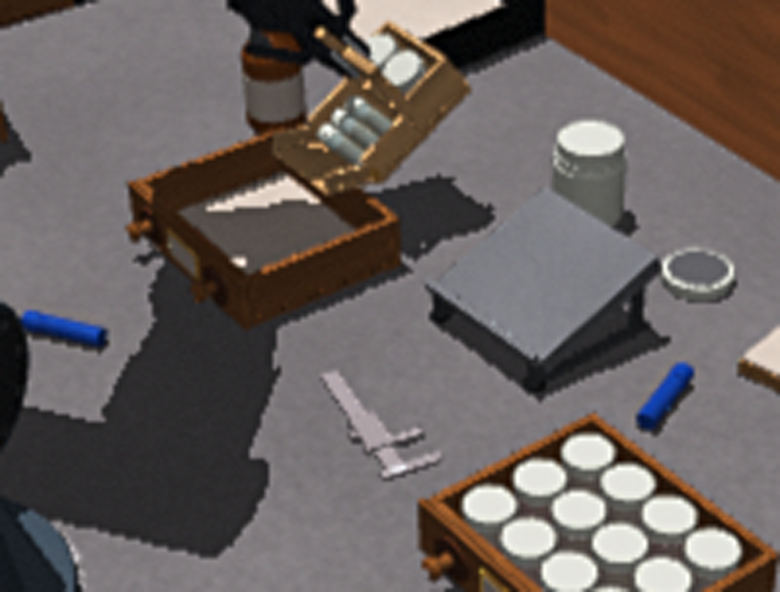

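View pics/w3.png

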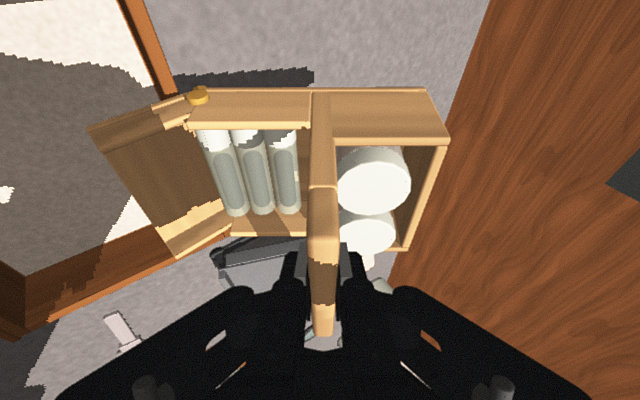

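Tray hangs behind the empty drawer with the flap over its back wall (crop px ~(340,185)). All vials and jars are in place. I'll verify the rim position from the wrist depth before lowering.

```bash
python3 - <<'E'
from h import *
f=np.load('w3.npz');P=cloud(f['d'],f);q=P.reshape(-1,3);q=q[~np.isnan(q[:,0])]
L=q-DC; c,s=np.cos(DY),np.sin(DY);u=L[:,0]*c+L[:,1]*s;v=-L[:,0]*s+L[:,1]*c;z=q[:,2]
m=(u>.06)&(u<.1)&(v>.055)&(v<.11)&(z>.052)&(z<.064)
print('back rim',m.sum(),np.percentile(u[m],[1,5,50,95,99]),np.percentile(z[m],[5,50,95]))
for a in (.055,.075,.09):
    k=m&(v>a)&(v<a+.015);print(a,k.sum(),np.percentile(u[k],[2,50,98]) if k.sum() else '')
m=(abs(u)<.07)&(v<-.08)&(v>-.13)&(z>.052)&(z<.064)
print('right rim',m.sum(),np.percentile(v[m],[1,5,50,95,99]) if m.sum() else '')
# flap current tilt
th=r(34);T=trayR(th,DY);p=np.array(manip.current_ee_pos());R=np.array(manip.current_tcp_rot());T=R@XR.T;o=p-T@XP
L=(q-o)@T;s=L[(L[:,0]>-.115)&(L[:,0]<-.072)&(abs(L[:,1])<.03)&(L[:,2]>.01)&(L[:,2]<.08)]
a=np.polyfit(s[:,0],s[:,2],1);print('flap',np.degrees(np.arctan(-a[0])),np.polyval(a,-.065),len(s))
b=L[(abs(L[:,0]-.004)<.012)&(abs(L[:,1])<.06)&(L[:,2]>.118)&(L[:,2]<.13)];print('bar top',np.median(b,0))
E
```

```text
back rim 1356 [0.08327123 0.08339936 0.08699593 0.0908295  0.09123024] [0.05646915 0.05825286 0.05960602]
0.055 485 [0.08331758 0.08704118 0.09118511]
0.075 652 [0.08329711 0.08695904 0.09114178]
0.09 33 [0.08342462 0.08598389 0.09062065]
right rim 1996 [-0.10160107 -0.10061644 -0.09480102 -0.09304561 -0.09244027]
flap 41.961605038708534 0.01967299158554607 6385
bar top [0.00437836 0.0200806  0.12409597]
```

```bash
sed -i 's/^PHI=.*/PHI=r(41.8);DC=np.array([.470,.2695,0]);DY=r(1.2)/' h.py
python3 - <<'E'
from h import *
p,R=tray_at(r(34),.017,.085,.012); manip.move_l(p,R,max_speed=.08)
manip.dwell(.15);b=favg(10);print('base',b)
p,R=tray_at(r(34),.017,.085,.004); manip.move_l(p,R,max_speed=.04)
dz=.004;
print(favg(4)-b)
for i in range(14):
    dz-=.0006
    p,R=tray_at(r(34),.017,.085,dz); manip.move_l(p,R,max_speed=.02)
    manip.dwell(.05);d=favg(4)-b;print(round(dz*1000,1),np.round(d,2))
    if d[2]>1.0: break
np.savez('rest.npz',b=b,dz=dz)
print(manip.current_time())
E
```

```text
base [ 0.09279613 -0.06485628 -5.76075113]
[-0.13204309  0.1753321  -0.02361432]
3.4 [0.47 0.07 0.11]
2.8 [ 0.12 -0.02  0.04]
2.2 [ 0.02  0.79 -0.08]
1.6 [ 0.06 -0.02 -0.57]
1.0 [ 0.2  -0.11 -0.18]
0.4 [ 0.11 -0.11  0.29]
-0.2 [-0.24  0.04  0.06]
-0.8 [-0.36  0.3   5.59]
15.3
```

```bash
python3 - <<'E'
from h import *
b=np.load('rest.npz')['b'];dz=-.0008
for i in range(3):
    dz+=.0003
    p,R=tray_at(r(34),.017,.085,dz); manip.move_l(p,R,max_speed=.02)
    manip.dwell(.05);d=favg(5)-b;print(dz,np.round(d,2))
    if d[2]<3: break
np.savez('rest.npz',b=b,dz=dz)
manip.dwell(.6);print(favg(6)-b)
im,d=manip.grab_frame('side');cv2.imwrite('pics/s4c.png',cv2.resize(im[120:220,230:360],None,fx=5.5,fy=5.5,interpolation=cv2.INTER_CUBIC)[:,:,::-1])
print(manip.current_time())
E
```

```text
-0.0005 [-0.18  0.51  6.39]
-0.00020000000000000004 [0.46 0.29 4.54]
9.999999999999994e-05 [0.75 0.23 1.21]
[-0.25871553  0.2675033   0.1153974 ]
17.375
```

View pics/s4c.png

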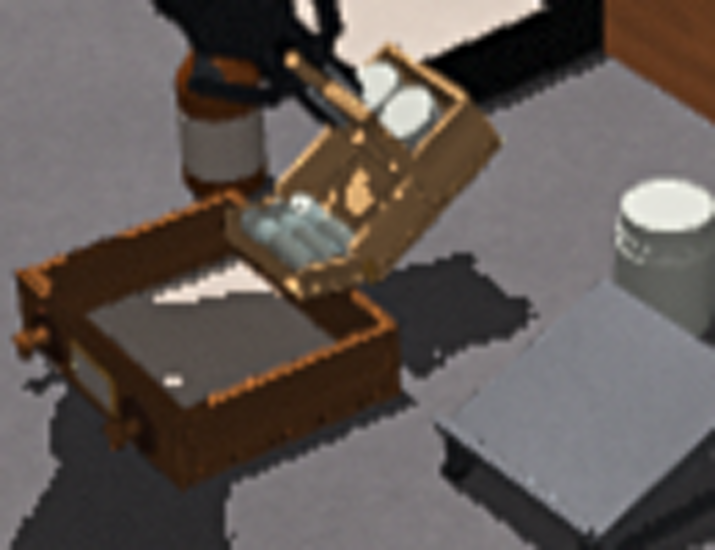

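```bash
python3 - <<'E'
from look import *
snap('w5')
im,d=manip.grab_frame('side');cv2.imwrite('pics/s5c.png',cv2.resize(im[120:220,230:360],None,fx=5.5,fy=5.5,interpolation=cv2.INTER_CUBIC)[:,:,::-1])
f=np.load('w5.npz');P=cloud(f['d'],f);q=P.reshape(-1,3);q=q[~np.isnan(q[:,0])]
p=np.array(manip.current_ee_pos());R=np.array(manip.current_tcp_rot());T=R@XR.T;o=p-T@XP
print('tilt',np.degrees(np.arcsin(T[2,0])),manip.current_grip_width()*85)
L=(q-o)@T;s=L[(L[:,0]>-.115)&(L[:,0]<-.09)&(abs(L[:,1])<.03)&(L[:,2]>.01)&(L[:,2]<.09)]
a=np.polyfit(s[:,0],s[:,2],1);print('flap',np.degrees(np.arctan(-a[0])),np.polyval(a,-.065),len(s))
j=L[(abs(L[:,2]-.067)<.003)&(L[:,0]>.0)&(L[:,0]<.08)&(abs(L[:,1])<.06)];print('wall top',len(j),np.median(j,0))
E
```

```text
tilt 33.99967103112 11.39163448822007
flap -26.552547808221167 0.07901587698838089 1696
wall top 3289 [0.04665649 0.03823235 0.06593134]
```

View pics/w5.png

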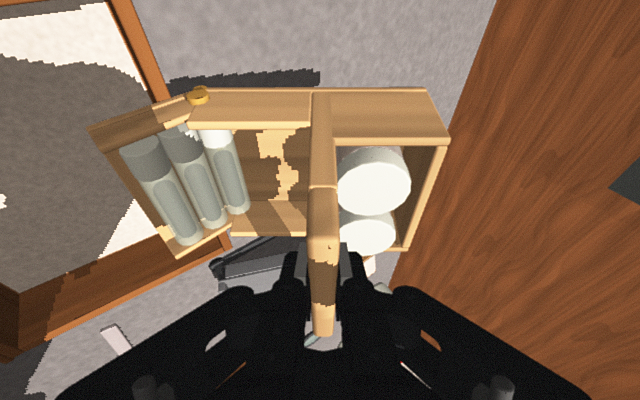

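View pics/s5c.png

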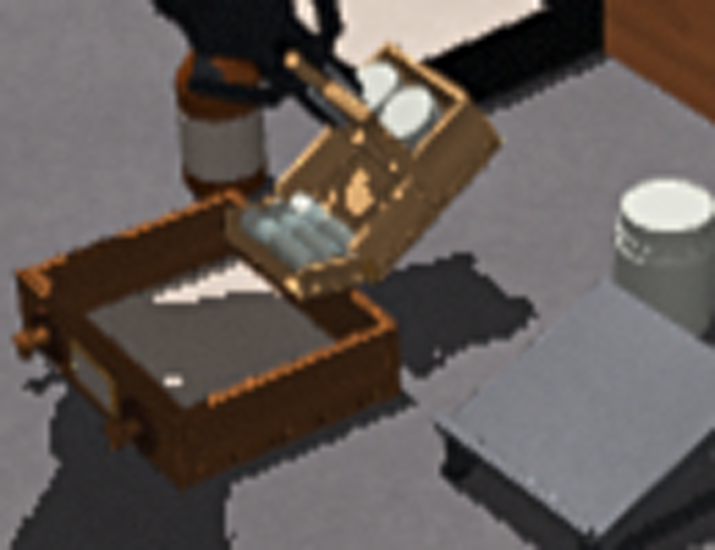

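The rim contact is light, and the flap outline in the wrist view hasn't changed. The three vials have rolled down and settled in the V of floor and flap (px 120–245), and two frames show them still. I'll re-establish a light contact, hold, then tip in force-checked steps.

```bash
python3 - <<'E'
from h import *
b=np.load('rest.npz')['b'];dz=.0001
d=favg(5)-b;print(np.round(d,2))
for i in range(4):
    if d[2]>0.9: break
    dz-=.0002
    p,R=tray_at(r(34),.017,.085,dz); manip.move_l(p,R,max_speed=.02)
    manip.dwell(.05);d=favg(5)-b;print(round(dz*1e3,2),np.round(d,2))
manip.dwell(.8);d=favg(5)-b;print('held',np.round(d,2))
log=[]
for th in (37,39.5,41.8,44,46,48,50,52,54,56,58):
    if th<=41.8: p,R=tray_at(r(th),.017,.085,dz)
    else: p,R=tray_at(r(th),.025,.077,dz)
    manip.move_l(p,R,max_speed=.03)
    d=favg(4)-b;log.append((th,round(dz*1e3,2),np.round(d,1).tolist(),round(manip.current_time(),1)))
    if d[2]>3: dz+=.0003
    if d[2]>6: dz+=.0003
    if d[2]<.6: dz-=.0003
for l in log: print(l)
np.savez('tip.npz',dz=dz)
from look import snap
snap('w6');im,d=manip.grab_frame('side');cv2.imwrite('pics/s6c.png',cv2.resize(im[120:220,230:360],None,fx=5.5,fy=5.5,interpolation=cv2.INTER_CUBIC)[:,:,::-1])
E
```

```text
[ 0.27  0.01 -0.17]
-0.1 [-0.08 -0.12 -0.02]
-0.3 [-0.12  0.05  1.3 ]
held [-0.42  0.21  2.44]
(37, -0.3, [0.5, -0.5, 2.2], 19.8)
(39.5, -0.3, [1.1, -0.1, 3.8], 20.2)
(41.8, -0.0, [-0.0, 0.2, 2.9], 20.6)
(44, -0.0, [-0.6, 0.2, 2.2], 21.0)
(46, -0.0, [-0.7, -0.2, 1.9], 21.4)
(48, -0.0, [-0.7, 0.0, 1.0], 21.8)
(50, -0.0, [-0.2, -0.2, 1.7], 22.1)
(52, -0.0, [-0.1, -0.3, 1.7], 22.5)
(54, -0.0, [-0.9, -0.1, 2.5], 22.9)
(56, -0.0, [-0.3, -0.8, 2.4], 23.3)
(58, -0.0, [-0.5, -0.2, 2.1], 23.6)
```

View pics/w6.png

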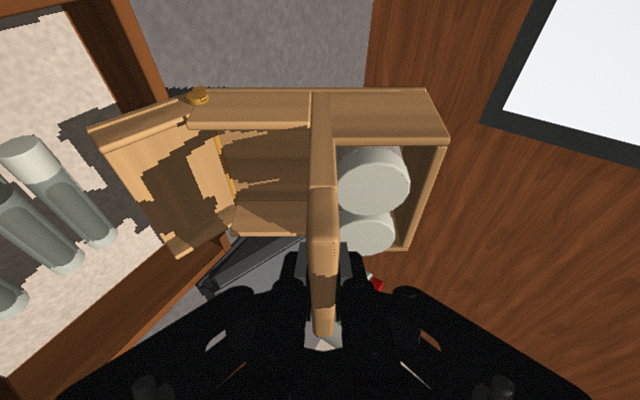

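View pics/s6c.png

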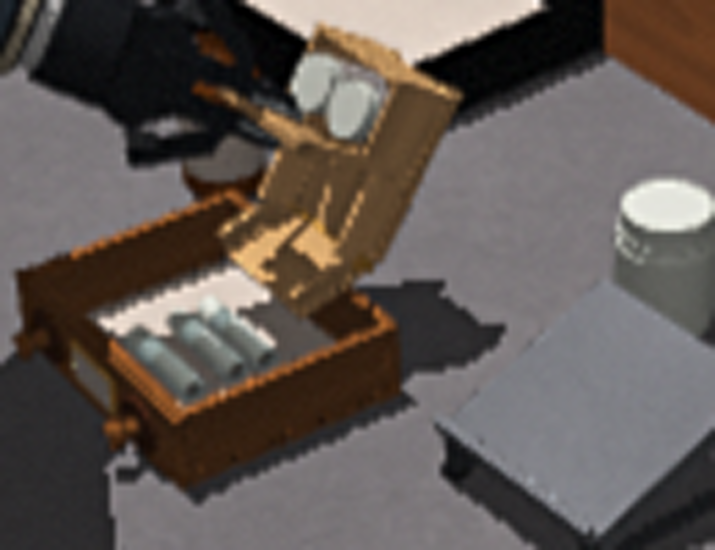

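All three vials lie in the drawer (crop px (160–260, 310–390)), and both jars stay in the rear compartment. Returning the tray now.

```bash
python3 - <<'E'
from h import *
manip.dwell(.3)
p=np.array(manip.current_ee_pos());R=np.array(manip.current_tcp_rot())
manip.move_l(p+[.006,0,.03],R,max_speed=.08)
p,R=tray_at(r(34),.017,.085,.06);manip.move_l(p,R,max_speed=.1)
manip.move_l(GP+[0,0,.09],GR,max_speed=.14)
manip.move_l(GP+[0,0,.012],GR,max_speed=.1)
manip.dwell(.2);b=favg(8);print('base',b,manip.current_time())
from look import snap
snap('w7');im,d=manip.grab_frame('side');cv2.imwrite('pics/s7c.png',cv2.resize(im[120:240,230:400],None,fx=4.5,fy=4.5,interpolation=cv2.INTER_CUBIC)[:,:,::-1])
manip.move_l(GP+[0,0,.003],GR,max_speed=.04);print(favg(4)-b)
np.savez('base2.npz',b=b);print(manip.current_time())
f=np.load('w7.npz');P=cloud(f['d'],f);q=P.reshape(-1,3);q=q[~np.isnan(q[:,0])]
L=(q-(O0+[0,0,.012]))@T0
t=L[(abs(L[:,0]-.004)<.012)&(abs(L[:,1])<.06)&(L[:,2]>.118)&(L[:,2]<.13)];print('bar top',np.percentile(t[:,0],[2,50,98]),np.median(t[:,2]))
w=L[(L[:,2]>.055)&(L[:,2]<.069)&(L[:,0]>.0)&(L[:,0]<.1)&(abs(L[:,1])<.06)];print('rear',np.percentile(w[:,0],[98,99.5]),'y',np.percentile(w[:,1],[.5,1,99,99.5]),'ztop',np.percentile(w[:,2],[95,99]))
E
```

```text
base [-0.05495193  0.41776308 -4.54050398] 28.6917
[ 0.58794336 -0.20465953  0.06711063]
29.2667
bar top [-0.00625021  0.00447253  0.01435174] 0.1244625916925712
rear [0.06420887 0.0647332 ] y [-0.0481518  -0.04682351  0.04824508  0.04835816] ztop [0.06740049 0.0686522 ]
```

View pics/w7.png

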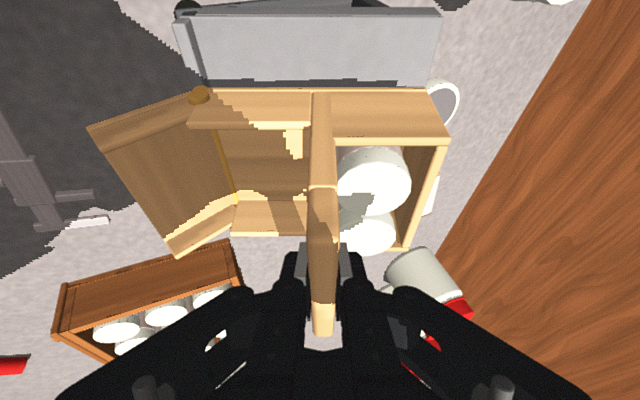

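View pics/s7c.png

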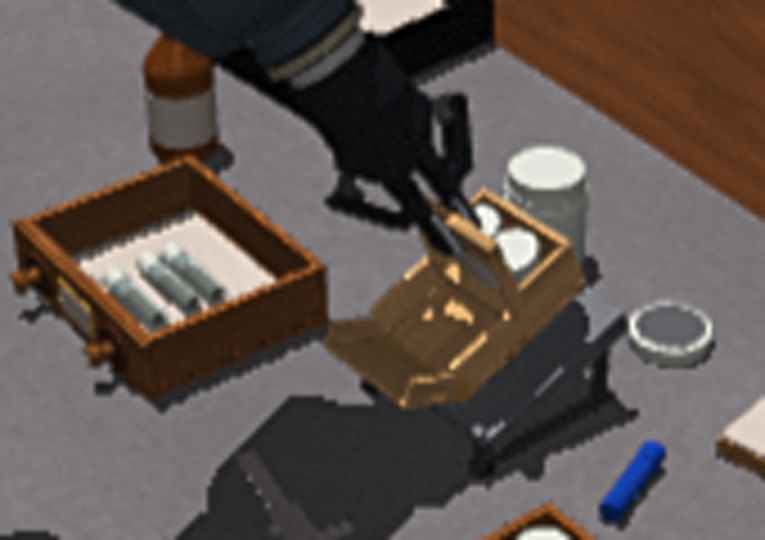

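```bash
python3 - <<'E'
from h import *
b=np.load('base2.npz')['b'];dz=.003
for i in range(12):
    dz-=.0005
    manip.move_l(GP+[0,0,dz],GR,max_speed=.02);d=favg(4)-b;print(round(dz*1e3,1),np.round(d,1))
    if d[2]>2.0 or np.hypot(*d[:2])>4: break
print(manip.current_time())
np.savez('put.npz',dz=dz)
E
```

```text
2.5 [ 0.7 -0.4  0.1]
2.0 [ 0.2 -0.5  0.1]
1.5 [-0.  -0.6 -0.1]
1.0 [-0.  -0.6  0.4]
0.5 [ 0.6 -0.2 -0. ]
0.0 [-2.7  0.2  3.3]
31.3667
```

```bash
python3 - <<'E'
from h import *
manip.set_gripper(0.35); print(manip.current_grip_width()*85)
manip.set_gripper(0.6)
p=np.array(manip.current_ee_pos());R=GR
manip.move_l(p-R[:,0]*.06,R,max_speed=.1)
Rl=toolRg(trayR(r(22),r(3)),1,r(-30))
manip.move_l(p-R[:,0]*.17,R,max_speed=.25)
manip.dwell(.2)
from look import snap
snap('w8')
print(manip.current_time())
f=np.load('w8.npz');P=cloud(f['d'],f);q=P.reshape(-1,3);q=q[~np.isnan(q[:,0])]
L=(q-O0)@T0
s=L[(abs(L[:,0])<.04)&(abs(L[:,1])<.08)&(L[:,2]>.09)&(L[:,2]<.14)];top=s[s[:,2]>.119]
print('bar top',np.percentile(top[:,0],[2,50,98]),np.median(top[:,2]),np.percentile(s[:,1],[1,99]))
for a,c in ((-.05,-.02),(.02,.05)):
    t=top[(top[:,1]>a)&(top[:,1]<c)];print(a,len(t),np.median(t[:,0]),t[:,2].mean())
w=L[(L[:,2]>.055)&(L[:,2]<.069)&(L[:,0]>.0)&(L[:,0]<.1)&(abs(L[:,1])<.06)];print('rear',np.percentile(w[:,0],[98,99.5]),'y',np.percentile(w[:,1],[.5,99.5]),'z',np.percentile(w[:,2],[95,99]))
s=L[(L[:,0]>-.112)&(L[:,0]<-.072)&(abs(L[:,1])<.03)&(L[:,2]>.01)&(L[:,2]<.08)];a=np.polyfit(s[:,0],s[:,2],1);print('flap',np.degrees(np.arctan(-a[0])))
for c in('side','top'):
    im,d=manip.grab_frame(c);cv2.imwrite(f'pics/{c}8.png',im[:,:,::-1])
E
```

```text
29.794316375554324
33.6167
bar top [-0.00188387  0.00394431  0.00947305] 0.12405986144807205 [-0.04597578  0.04852821]
-0.05 175 0.003933811519592748 0.12394446250313138
0.02 335 0.003956105680851548 0.12363640109321623
rear [0.063965   0.06439945] y [-0.04843542  0.04865258] z [0.06758392 0.0687124 ]
flap 41.596075610553704
```

View pics/w8.png

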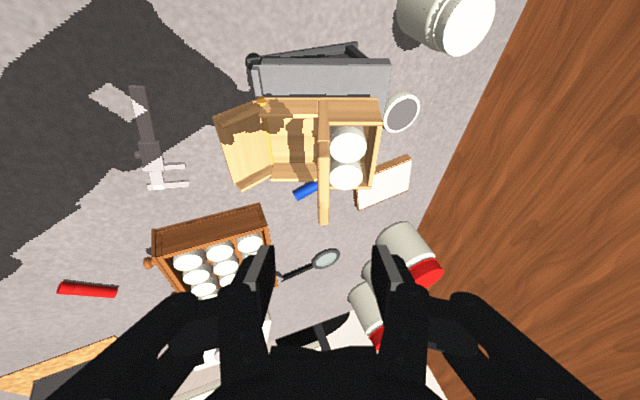

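View pics/side8.png

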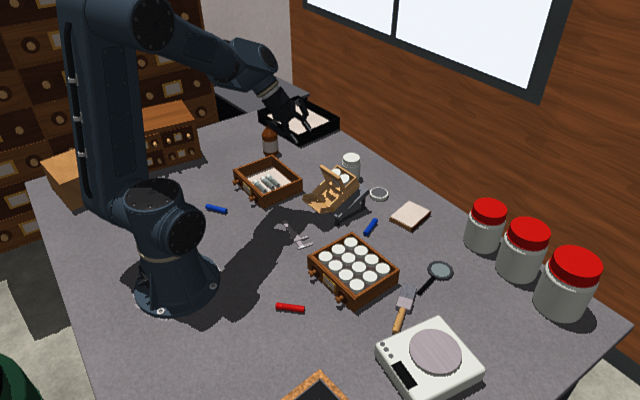

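The tray is back within about 0.3 mm of its starting pose. The jars are inside, the vials lie in the drawer, the other things haven't moved, and the gripper is clear. Handing in.

```bash
python3 - <<'E'
from h import *
print(manip.current_time(),manip.current_joint_vel());manip.sign_off()
E
```

```text
33.7167 [ 0.00606429 -0.00617515 -0.00549426  0.00132122  0.00044712 -0.0015733 ]
the job is handed in; nothing more can be done
```

The three vials are in the empty drawer and the two jars are still in the tray. The tray is back on the stand, released, and the job was handed in at 33.7 s.

**What I did:** I gripped the tray by its handle with the gripper leaned 30° sideways and lifted it. I rested the flap on the drawer's back rim for about a second at roughly 1–2.5 N. I then tipped the tray about the rim, with the angle going from 34° to 58°, and the rim force stayed between 1 and 4 N. Afterwards I lowered it onto the stand at its recorded pose and let go.

**Last checks:**
- **Vials and jars:** the side view shows all three vials in the drawer, and the wrist view shows both jars in the rear compartment.
- **Tray:** its handle and rear wall measure within about 0.3 mm of where they stood before. The flap is still at about 41.6°.
- **Other things:** none look moved in the wrist and side pictures. I judged this by eye and did not measure it.

**What disagreed or fell short:**
- **Drawer position:** the first estimate from the fixed cameras was about 6 mm off. I corrected it with the wrist camera's depth before lowering the tray.
- **First touch:** it briefly reached about 6 N, and I backed off before the hold.
- **Vials during the rest:** at 34° they had already rolled down against the flap, but none left the tray until it was tipped.
- **Stop:** I felt no clear push from it when setting the tray down. That the tray is against it rests on it being back at its starting pose.

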